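Set the tube roller to fast and start it

TASK

Set the sample-tube roller mixer to its fast speed: with a fingertip, push the speed lever along its slot, through the slow notch and on to the far second stop, so that it stays there. Then press the round start button fully down and let it come back up. Only push and press: do not pinch the lever, do not press the square stop button, and leave the bottle, jar, slide box and marker where they are.

Things in the scene. Friction and masses are not known exactly. Their poses are not given: they have to be found in the camera images.
- mixer: white tube roller mixer fixed to the bench, 260 (x) by 360 mm (y), deck 60 mm high, rollers and tubes to 97 mm. Origin: centre of its underside; x points from the control strip to the rollers at the back, y along the strip. The controls stand in a row along y at x = -85 mm: square stop button (y = -145 mm), speed lever (y = -70 mm off to 0 fast), round start button (y = +100 mm)
- speed_lever (a joint): travel of the lever along its slot, towards the mixer's +y (towards the round start button), m: 0 to 0.015 off (start), 0.035 slow notch (first detent), 0.070 second stop (fast), a solid end. Spring bumps at 0.029, 0.041 and 0.062 take about 4 to 8 N each to pass; elsewhere 1 N of friction holds it where it is left. Past 0.062 it snaps on to the second stop and stays
- lever_top (a point): centre of the lever's top, 104.5 mm above the bench; moves with the lever. The lever is an upright black blade, 12 mm thick along the slot (mixer y), 24 mm wide across it (mixer x), its foot 4 mm above the deck, with a round bar 13 mm thick and 26 mm long along its top edge (along mixer x). Pushed from its -y side; about 50 mm is free between lever and stop button when off
- lever_back: one side of the speed lever's blade, 24 mm wide, 34 mm tall (4 to 38 mm above the deck); its origin is the lever's foot, at deck height in the middle of the blade: the side that looks to the mixer's -y, the one to push on
- lever_front: one side of the speed lever's blade, 24 mm wide, 34 mm tall (4 to 38 mm above the deck); its origin is the lever's foot, at deck height in the middle of the blade: the side that looks to the mixer's +y
- lever_near: one side of the speed lever's blade, 12 mm wide, 34 mm tall (4 to 38 mm above the deck); its origin is the lever's foot, at deck height in the middle of the blade: the edge that looks to the mixer's -x
- lever_far: one side of the speed lever's blade, 12 mm wide, 34 mm tall (4 to 38 mm above the deck); its origin is the lever's foot, at deck height in the middle of the blade: the edge that looks to the mixer's +x
- start_button (a joint): travel of the round start button, m: 0 up, 0.006 fully down. A spring returns it: 1.5 N to start, 5 N fully down, a solid stop after that.
- start_button_top (a point): centre of the top face of the round start button: a black disc 32 mm across that stands 10 mm above a grey round collar 48 mm across and 12 mm high; top face at 82 mm above the bench, pressed straight down
- stop_button (a joint): travel of the square stop button, m: 0 up, 0.006 fully down; to be left alone
- stop_button_top (a point): centre of the top face of the square stop button: a black square of 30 mm on a grey square base of 46 mm; 82 mm above the bench
- stain_bottle: loose amber bottle, 52 mm across, 100 mm tall, standing in front of (-x of) the mixer; origin: centre of its foot, z up
- sample_jar: loose clear jar with white lid, 54 mm across, 70 mm tall, standing in front of (-x of) the mixer; origin: centre of its foot, z up
- slide_box: loose flat slide box, 87 by 102 by 34 mm, lying beside the mixer's +y end; origin: centre of its underside, z up
- marker: loose marker pen, 150 mm long along its x, 16 mm thick, lying beside the mixer's -y end; origin: on its underside near the middle, z up
Things that resemble listed ones, but are neither listed nor needed, are in the scene too. Of the things like the stain_bottle, leave any that is green; of the rest the smaller one is meant.

How it is judged:
On the way, in this order (a step that is already met when the one before it is completed fails the run):
1. the speed lever has been pushed past the slow notch to the second stop (value of joint speed_lever above 0.064 m), for 0.2 s.
2. the round start button is pressed down (value of joint start_button above 0.0045 m), for 0.05 s.
At the end, for the whole second after the job is handed in: The lever rests at the second stop (joint above 0.064 of 0.070 m), both buttons are up again (within 1.5 mm), and the bottle, jar, slide box and marker are at rest, upright as at the start and within 30 mm of where they stood (value of joint speed_lever above 0.064 m and velocity of joint speed_lever below 0.01 m/s and value of joint each of start_button, stop_button below 0.0015 m and distance of each of stain_bottle, sample_jar, slide_box, marker from where it was at the start of the episode below 0.03 m and angle between each of stain_bottle, sample_jar, slide_box, marker's own z axis and vertical below 0.4 rad and linear speed of each of stain_bottle, sample_jar, slide_box, marker below 0.02 m/s); the robot touches nothing.
It fails at once if the start button is pressed before the lever is at the second stop (value of joint start_button above 0.003 m and value of joint speed_lever below 0.06 m).
It fails at once if the square stop button is pressed (value of joint stop_button above 0.003 m).
It fails at once if the lever is pinched: fingers press on two opposite sides of it at once ((contact force between the fingers and lever_back above 0.5 N and contact force between the fingers and lever_front above 0.5 N) or (contact force between the fingers and lever_near above 0.5 N and contact force between the fingers and lever_far above 0.5 N)).
It fails at once if the bottle, jar, slide box or marker is moved or lifted more than 30 mm, or tipped (distance of any of stain_bottle, sample_jar, slide_box, marker from where it was at the start of the episode above 0.03 m or angle between any of stain_bottle, sample_jar, slide_box, marker's own z axis and vertical above 0.4 rad).
It also fails if it takes over 40 s, if anything falls off the work surface, if the arm or the gripper's body presses on something with over 40 N, if the wrist force passes 120 N, or if a joint passes its speed limit or range.

ROBOT

A 6-joint arm with a two-finger parallel gripper is mounted at the origin on the work surface. World frame = base frame: x ahead of the robot, y to its left, z up, the work surface at z = 0. Lengths are in m, angles in rad, forces in N, time in s.
With the tool pointing down it reaches from about 0.25 to 0.85 m from the base axis. Payload 12.5 kg.
Tool frame: the origin (TCP) lies at the very end of the fingers, on their centre line; the grasp point (between the pads) lies 19 mm behind it; z points along the fingers, y is the line along which they close (so a half turn about z gives the same grasp; the last joint's range is limited). The gripper opens to 93 mm and grips with 3 to 60 N. Pads are 15 mm wide; open, the fingers measure 128 mm over their backs; the gripper's body (75 mm by 188 mm) begins 65 mm behind the grasp point.
Start: joints at [-1.28, 0.351, 1.652, -0, 1.139, -0.085], TCP at [0.202, -0.512, 0.219] pointing down, gripper open.
Joint ranges: [-2.75, 2.75], [-0.79, 2.1], [0.01, 2.65], [-1.57, 4.71], [0.07, 3.14], [-2.87, 2.87]. Speed limits (rad/s): [2.22, 2.22, 2.79, 3.14, 3.14, 3.14].

INTERFACE

Orientations are given as a rotation vector (axis times angle).
In Python, from bench import * gives the robot as it stands. The module is installed in compiled form; this text tells all that it offers.
- The arm moves only by the tool carry_out, never from a script. Its argument "steps" is a list of rows, each a list of 3 entries, a list of its own where there are three numbers: the opening, from 0 (shut) to 1 (fully open), then the shift along the tool's x, y, z as a fraction of full scale, then the turn about the tool's z as a fraction of full scale. In form: [[claw, [x, y, z], roll], ...]. A call has 1 to 12 rows; each row shifts and turns the commanded pose from where the row before left it, along the tool's axes as they then stand; what a row does not reach is not made up. Full scale, the value 1, is 6 cm for a shift and 0.15 rad for a turn. A row lasts 1/8 s, in which the tool goes at most 62.5 mm and 10.7 degrees, less where a joint would pass 70% of its speed; a pose out of reach is approached as far as the arm can. A call with a number of a shift or a turn outside -1 to 1 is refused whole. A call with a gripper value outside its range is refused whole. The fingers move at their own pace and stop on an object; "newtons" is the grip in N (left out, the last holds). Time passes only in rows, so rows that do not move let the fingers close. It gives the time, the measured TCP pose, the force, the opening and the grip force at its end, in the units of the state.
- get_obs(): the state, without advancing time (a new reading comes with each control period).
- get_image(name): name is "scene" or "top" or "wrist"; returns a dict with "color" (400x640x3 uint8, red, green, blue), "fx", "fy", "cx", "cy" (pixels), "rvec" (rotation vector, rad) and "tvec" (3), from world to camera coordinates, as OpenCV has them; the wrist camera has in their place "tool_from_camera" (4x4, takes a point from camera to tool coordinates, whose origin is the TCP and whose axes are the flange's). Camera axes: x right, y down, z forward; pixel columns grow to the right and rows downward; lengths in m; the calibration is good to about 2 mm. A picture is of the moment at which its call begins: read the wrist's pose just before it. There is no depth.
- close_job(): hands the job in; it is judged then, once.
The state is a dict: "t": time; "joint_pos": joint angles; "joint_velocities": joint speeds; "joint_efforts": joint torques, N m; "eef_pos": TCP position; "ee_rot": TCP orientation; "wrist_force": force on the tool from outside, world axes, zero at the start; "moment": the same for the moment, N m; "opening": opening from 0.0 (shut) to 1.0 (fully open); "grip_force": force on a finger pad.
Only numpy, scipy, OpenCV 4.12 (cv2) and the standard library are available. Lean on these libraries where they do the work, as an engineer would, in place of code of your own. Each camera call takes 0.05 s, during which the arm holds its last target. There are 200 camera calls.

## Working session

There is one attempt and no reset: what is moved stays moved. The work goes in short steps, Python scripts to look and compute and a tool call to move; the robot and the scene stay as the last step left them, time stands still between calls to the robot, and variables do not carry over. Pictures are saved under pics/ and viewed, at most 10 in all, crops included, and the job is handed in when it is done.

Besides the shell and the picture viewer there is one more tool, called after "Request:" by a JSON object that holds its "method" and its "body", one argument or row to a line. carry_out: Moves the arm, as the interface text tells. Shift numbers are shares of 6 cm and turn numbers shares of 0.15 rad, none past 1 either way. Its arguments: {"type":"object","properties":{"steps":{"type":"array"},"newtons":{"type":"number"}},"required":["steps"]}

```bash
mkdir -p pics
python3 - <<'E'
from bench import *
import cv2,pickle
o=get_obs();print(o)
d={}
for n in("scene","top"):
    im=get_image(n);d[n]=im;cv2.imwrite(f"pics/{n}0.png",im["color"][:,:,::-1])
    print(n,{k:v for k,v in im.items() if k!="color"})
pickle.dump(d,open("d0.pkl","wb"))
E
```

```text
{'t': 0.0, 'joint_pos': array([-1.27962750e+00,  3.51216115e-01,  1.65244194e+00,  8.12446717e-06,
        1.13911035e+00, -8.45856316e-02]), 'joint_velocities': array([ 2.18797004e-03,  8.61170053e-04, -1.19834364e-03, -6.04549966e-06,
       -1.32174644e-04,  6.59649633e-04]), 'joint_efforts': array([ 9.43379819e-04, -4.97332013e+01, -2.85254180e+01,  6.99236803e-02,
        2.56647222e-02, -1.20625900e-04]), 'eef_pos': array([ 0.20176639, -0.51127162,  0.21810567]), 'ee_rot': array([-3.08516116e+00, -5.86543694e-01,  1.78833254e-04]), 'wrist_force': array([-0.22311219, -0.10718653, -0.85164688]), 'moment': array([ 0.00451886, -0.0274349 ,  0.01210802]), 'grip_force': 0.0, 'opening': 1.001458117773141}
scene {'fx': 447.4553714440023, 'fy': 447.4553714440023, 'cx': 318.68418861945565, 'cy': 201.59841148428947, 'rvec': array([ 1.91242762,  1.10504604, -0.62254738]), 'tvec': array([-0.31806759, -0.17774557,  1.6082113 ])}
top {'fx': 373.3123386515556, 'fy': 373.3123386515556, 'cx': 322.0974513133792, 'cy': 198.71135482279573, 'rvec': array([ 2.17663737, -2.18983156,  0.02808476]), 'tvec': array([0.06399769, 0.5306328 , 0.98192839])}
```

View pics/top0.png

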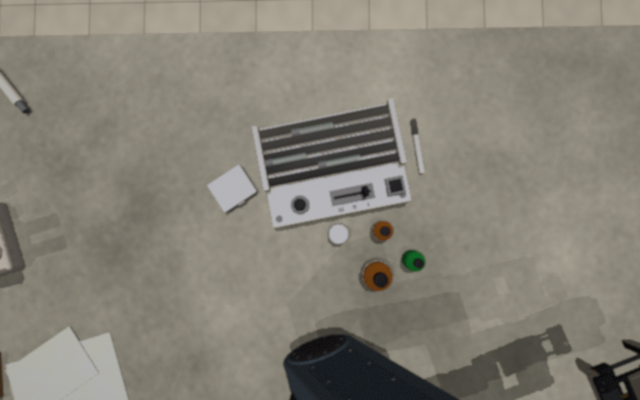

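View pics/scene0.png

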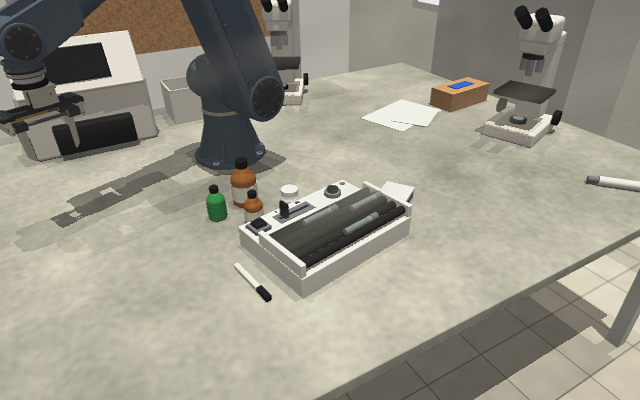

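The top view shows the mixer with the start button near (300,204), the lever near (365,191) and the stop button near (395,186). The small amber bottle is at (382,231), the jar at (338,234) and the marker at (417,147). I'll enlarge this area for finer pixel positions.

Run:
```python
import cv2
im=cv2.imread("pics/top0.png")[160:250,255:425]
cv2.imwrite("pics/topc.png",cv2.resize(im,None,fx=4.7,fy=4.7,interpolation=cv2.INTER_CUBIC))
```

```text
(no output)
```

View pics/topc.png

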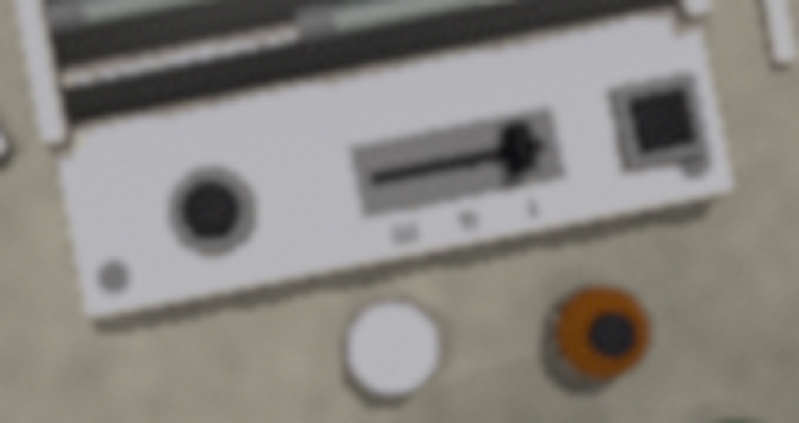

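The crop shows the start button at crop (211,209), the stop button at (662,121), the lever bar at about (518,146) and the front deck corners at (88,318) and (733,188). Next I'll fit the mixer pose.

```bash
cat > h.py <<'E'
import numpy as np,cv2,pickle
from scipy.optimize import least_squares
from scipy.spatial.transform import Rotation as R
def ray(im,px,z):
    """world point on plane z seen at pixel px of a fixed camera"""
    r=cv2.Rodrigues(im["rvec"])[0];c=-r.T@im["tvec"]
    d=r.T@np.array([(px[0]-im["cx"])/im["fx"],(px[1]-im["cy"])/im["fy"],1])
    return c+d*(z-c[2])/d[2]
def mix(p,v):
    c,s=np.cos(p[2]),np.sin(p[2]);return np.array([p[0]+c*v[0]-s*v[1],p[1]+s*v[0]+c*v[1]])
E
python3 - <<'E'
from h import *
T=pickle.load(open("d0.pkl","rb"))["top"]
px=lambda a:((a[0]+.5)/4.7-.5+255,(a[1]+.5)/4.7-.5+160)
obs=[((211,209),.082,(-.085,.1)),((662,121),.082,(-.085,-.145)),((88,318),.06,(-.13,.18)),((733,188),.06,(-.13,-.18))]
W=[ray(T,px(a),z)[:2] for a,z,_ in obs]
f=least_squares(lambda p:np.concatenate([mix(p,v)-w for w,(_,_,v) in zip(W,obs)]),[.5,0,0])
print(f.x,f.fun.round(4))
p=f.x;np.save("p.npy",p)
L=ray(T,px((518,146)),.1045)[:2]
c,s=np.cos(p[2]),np.sin(p[2]);print("lever world",L,"mixer",np.array([[c,s],[-s,c]])@(L-p[:2]))
for n,v in dict(start=(-.085,.1),lev=(-.085,-.07),stop=(-.085,-.145)).items():print(n,mix(p,v))
for n,a,z in(("jar",(395,347),.07),("bot",(610,333),.1)):print(n,ray(T,px(a),z))
E
```

```text
[0.61735372 0.03448174 0.19056426] [ 0.0004  0.0011  0.0019 -0.001  -0.0011  0.0024 -0.0011 -0.0026]
lever world [ 0.54521233 -0.04509753] mixer [-0.08590879 -0.06447417]
start [0.51495113 0.11657139]
lev [ 0.54715134 -0.05035119]
stop [ 0.56135731 -0.1239935 ]
jar [0.44080457 0.018394   0.07      ]
bot [ 0.44876162 -0.09162803  0.1       ]
```

Request:
{"method": "carry_out", "body": {
  "steps": [
    [0, [0.67, -0.38, 0], 0],
    [0, [0.67, -0.38, 0], 0],
    [0, [0.67, -0.38, 0], 0],
    [0, [0.67, -0.38, 0], 0],
    [0, [0.67, -0.38, 0], 0],
    [0, [0.67, -0.38, 0], 0],
    [0, [0.67, -0.38, 0], 0],
    [0, [0.67, -0.38, 0], 0],
    [0, [0.67, -0.38, 0], 0],
    [0, [0.67, -0.38, 0], 0],
    [0, [0.67, -0.38, 0], 0],
    [0, [0.67, -0.38, 0], 0]
  ]
}}

```text
t: 1.6
eef_pos: [0.5509, -0.0787, 0.2184]
ee_rot: [-3.086, -0.587, 0.001]
wrist_force: [0.5, -0.9, -0.2]
opening: 0.004
grip_force: 0.0
```

Request:
{"method": "carry_out", "body": {
  "steps": [
    [0, [0, 0, 0], -0.77],
    [0, [0, 0, 0], -0.77],
    [0, [0, 0, 0], -0.77],
    [0, [0, 0, 0], -0.77],
    [0, [0, 0, 0], -0.77],
    [0, [0, 0, 0], -0.77],
    [0, [0, 0, 0], -0.77],
    [0, [0, 0, 0], -0.77],
    [0, [0, 0, 0], -0.77],
    [0, [0, 0, 0], -0.77],
    [0, [0, 0, 0], -0.77],
    [0, [0, 0, 0], -0.77]
  ]
}}

```text
t: 3.1
eef_pos: [0.55, -0.08, 0.2183]
ee_rot: [-1.994, -2.426, 0.0]
wrist_force: [0.3, 0.3, -0.2]
opening: 0.008
grip_force: 0.0
```

```bash
cat >> h.py <<'E'
def goal(o,p,v,z):
    """tool-axis shift (units of 6 cm) and roll (units of .15) to bring TCP to mixer xy v, height z"""
    M=R.from_rotvec(o["ee_rot"]).as_matrix();w=np.r_[mix(p,v),z]
    d=M.T@(w-o["eef_pos"])/.06
    yaw=np.arctan2(M[1,0],M[0,0]);e=(p[2]+np.pi/2-yaw+np.pi)%(2*np.pi)-np.pi
    c,s=np.cos(p[2]),np.sin(p[2]);m=np.array([[c,s],[-s,c]])@(o["eef_pos"][:2]-p[:2])
    print("t",round(o["t"],2),"tcp mixer",m.round(4),"z",o["eef_pos"][2].round(4),"F",o["wrist_force"].round(2),"open",round(o["opening"],3))
    print("shift",d.round(3),"roll",round(-e/.15,3),"tilt",M[:,2].round(4))
E
python3 - <<'E'
from bench import *
from h import *
o=get_obs();goal(o,np.load("p.npy"),(-.085,-.098),.074);print(o["joint_pos"].round(3))
w=get_image("wrist");pickle.dump((o,w),open("w1.pkl","wb"));cv2.imwrite("pics/w1.png",w["color"][:,:,::-1])
E
```

```text
t 3.1 tcp mixer [-0.0878 -0.0997] z 0.2183 F [ 0.34  0.26 -0.18] open 0.008
shift [0.027 0.048 2.405] roll 0.028 tilt [-7.e-04  2.e-04 -1.e+00]
[-0.228  0.362  1.636 -0.     1.144 -0.423]
```

View pics/w1.png

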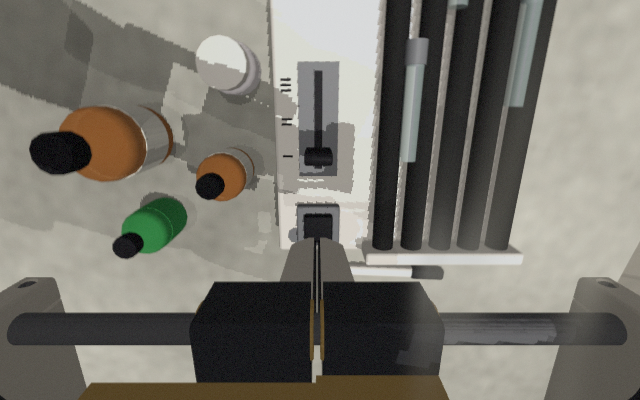

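The wrist view shows the lever bar at about (318,156), the front edge of the stop button's top at (318,214), and the small amber bottle clear to the left. I'll check these against the fitted pose.

Run:
```python
from h import *
o,w=pickle.load(open("w1.pkl","rb"));p=np.load("p.npy")
M=R.from_rotvec(o["ee_rot"]).as_matrix();C=w["tool_from_camera"]
def wr(u,v,z):
    d=M@C[:3,:3]@np.array([(u-w["cx"])/w["fx"],(v-w["cy"])/w["fy"],1]);c=M@C[:3,3]+o["eef_pos"]
    x=(c+d*(z-c[2])/d[2])[:2]-p[:2];a,s=np.cos(p[2]),np.sin(p[2]);return (np.array([[a,s],[-s,a]])@x).round(4)
print("lever",wr(318.5,155,.1045),"stop far edge",wr(318,214,.082),"base far edge",wr(318,204,.072),"slot plate",wr(318.5,62,.06),wr(318.5,177,.06))
```

```text
lever [-0.0867 -0.0608] stop far edge [-0.0867 -0.1254] base far edge [-0.0867 -0.1178] slot plate [-0.087   0.0213] [-0.0862 -0.0914]
```

Request:
{"method": "carry_out", "body": {
  "steps": [
    [0, [0.06, 0.03, 0], 0.03],
    [0, [0, 0, 0.4], 0],
    [0, [0, 0, 0.4], 0],
    [0, [0, 0, 0.4], 0],
    [0, [0, 0, 0.4], 0],
    [0, [0, 0, 0.4], 0],
    [0, [0, 0, 0.4], 0],
    [0, [0, 0, 0], 0]
  ]
}}

```text
t: 4.15
eef_pos: [0.5504, -0.0758, 0.0733]
ee_rot: [-2.006, -2.414, 0.002]
wrist_force: [0.6, 0.5, 0.2]
opening: 0.007
grip_force: 0.0
```

Run:
```python
from bench import *
from h import *
o=get_obs();goal(o,np.load("p.npy"),(-.085,-.008),.074)
```

```text
t 4.15 tcp mixer [-0.0867 -0.0956] z 0.0733 F [0.62 0.47 0.22] open 0.007
shift [ 1.459  0.019 -0.01 ] roll -0.041 tilt [-3.1e-03  7.0e-04 -1.0e+00]
```

Request:
{"method": "carry_out", "body": {
  "steps": [
    [0, [0.16, 0, 0], 0],
    [0, [0.16, 0, 0], 0],
    [0, [0.16, 0, 0], 0],
    [0, [0.16, 0, 0], 0],
    [0, [0.16, 0, 0], 0],
    [0, [0.16, 0, 0], 0],
    [0, [0.16, 0, 0], 0],
    [0, [0.16, 0, 0], 0],
    [0, [0, 0, 0], 0]
  ]
}}

```text
t: 5.28
eef_pos: [0.5366, 0.0002, 0.0745]
ee_rot: [-2.004, -2.419, 0.0]
wrist_force: [-0.2, 0.2, -0.7]
opening: 0.003
grip_force: 0.0
```

Run:
```python
from bench import *
from h import *
o=get_obs();goal(o,np.load("p.npy"),(-.085,-.0135),.074)
```

```text
t 5.28 tcp mixer [-0.0858 -0.0183] z 0.0745 F [-0.2   0.21 -0.67] open 0.003
shift [0.081 0.013 0.008] roll -0.023 tilt [-8.e-04  5.e-04 -1.e+00]
```

Request:
{"method": "carry_out", "body": {
  "steps": [
    [0, [0.03, 0, 0], 0],
    [0, [0.03, 0, 0], 0],
    [0, [0, 0, 0], 0]
  ]
}}

```text
t: 5.65
eef_pos: [0.5363, 0.0029, 0.0745]
ee_rot: [-2.005, -2.418, 0.0]
wrist_force: [0.8, -0.5, 0.1]
opening: 0.005
grip_force: 0.0
```

Request:
{"method": "carry_out", "body": {
  "steps": [
    [0, [0.03, 0, 0], 0],
    [0, [0.03, 0, 0], 0],
    [0, [0, 0, 0], 0]
  ]
}}

```text
t: 6.02
eef_pos: [0.5359, 0.0052, 0.0747]
ee_rot: [2.003, 2.418, -0.002]
wrist_force: [0.3, -10.2, -1.9]
opening: 0.005
grip_force: 5.4
```

Request:
{"method": "carry_out", "body": {
  "steps": [
    [0, [0.03, 0, 0], 0],
    [0, [0, 0, 0], 0]
  ]
}}

```text
t: 6.28
eef_pos: [0.5359, 0.0055, 0.0747]
ee_rot: [2.002, 2.417, -0.004]
wrist_force: [2.0, -22.9, -2.9]
opening: 0.005
grip_force: 11.2
```

Request:
{"method": "carry_out", "body": {
  "steps": [
    [0, [-0.25, 0, 0], 0],
    [0, [-0.25, 0, 0], 0],
    [0, [0, 0, -0.5], 0],
    [0, [0, 0, -0.5], 0],
    [0, [0, 0, -0.5], 0],
    [0, [0, 0, -0.5], 0],
    [0, [0, 0, 0], 0]
  ]
}}

```text
t: 7.15
eef_pos: [0.542, -0.0218, 0.1966]
ee_rot: [2.003, 2.416, 0.004]
wrist_force: [-0.3, 0.6, -0.2]
opening: 0.001
grip_force: 0.0
```

Run:
```python
from bench import *
from h import *
o=get_obs();goal(o,np.load("p.npy"),(-.085,.1),.1)
w=get_image("wrist");pickle.dump((o,w),open("w2.pkl","wb"));cv2.imwrite("pics/w2.png",w["color"][:,:,::-1])
```

```text
t 7.15 tcp mixer [-0.0846 -0.041 ] z 0.1966 F [-0.3   0.65 -0.17] open 0.001
shift [ 2.351 -0.022  1.607] roll -0.028 tilt [ 3.9e-03 -2.0e-04 -1.0e+00]
```

View pics/w2.png

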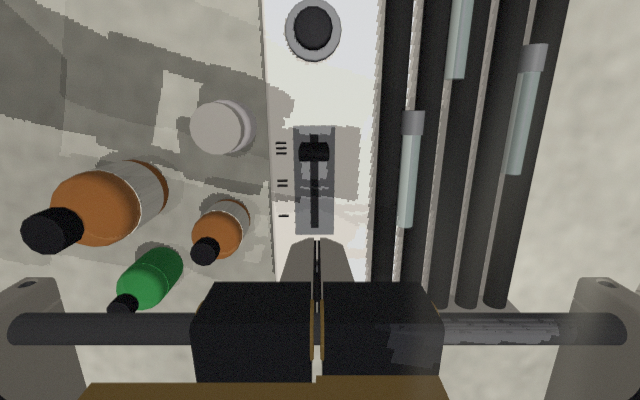

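The lever now sits at the three-mark end of its slot, at about (314,152), and the force rose as it would against a solid stop. The start button's top is at about (313,28). Next I'll locate it.

Run:
```python
from h import *
o,w=pickle.load(open("w2.pkl","rb"));p=np.load("p.npy")
M=R.from_rotvec(o["ee_rot"]).as_matrix();C=w["tool_from_camera"]
def wr(u,v,z):
    d=M@C[:3,:3]@np.array([(u-w["cx"])/w["fx"],(v-w["cy"])/w["fy"],1]);c=M@C[:3,3]+o["eef_pos"]
    x=(c+d*(z-c[2])/d[2])[:2]-p[:2];a,s=np.cos(p[2]),np.sin(p[2]);return (np.array([[a,s],[-s,a]])@x).round(4)
print("lever",wr(314,151,.1045),"start",wr(313,28,.082))
```

```text
lever [-0.0866  0.0045] start [-0.0869  0.0998]
```

Request:
{"method": "carry_out", "body": {
  "steps": [
    [0, [0.47, -0.01, 0], 0],
    [0, [0.47, -0.01, 0], 0],
    [0, [0.47, -0.01, 0], 0],
    [0, [0.47, -0.01, 0], 0],
    [0, [0.47, 0, 0], 0],
    [0, [0, 0, 0.4], 0],
    [0, [0, 0, 0.4], 0],
    [0, [0, 0, 0.4], 0],
    [0, [0, 0, 0.4], 0],
    [0, [0, 0, 0.1], 0],
    [0, [0, 0, 0], 0]
  ]
}}

```text
t: 8.57
eef_pos: [0.5122, 0.1167, 0.0922]
ee_rot: [-2.004, -2.418, 0.001]
wrist_force: [-0.5, -0.0, 0.2]
opening: 0.004
grip_force: 0.0
```

Run:
```python
from bench import *
from h import *
o=get_obs();goal(o,np.load("p.npy"),(-.086,.1),.076)
```

```text
t 8.57 tcp mixer [-0.0877  0.1006] z 0.0922 F [-0.5  -0.04  0.2 ] open 0.004
shift [-0.011  0.029  0.27 ] roll -0.028 tilt [-1.2e-03 -1.0e-04 -1.0e+00]
```

Centred over the button to within 2 mm. Pressing now.

Request:
{"method": "carry_out", "body": {
  "steps": [
    [0, [0, 0.02, 0.08], 0],
    [0, [0, 0, 0.08], 0],
    [0, [0, 0, 0.05], 0],
    [0, [0, 0, 0.05], 0],
    [0, [0, 0, 0], 0]
  ]
}}

```text
t: 9.2
eef_pos: [0.5138, 0.117, 0.0772]
ee_rot: [2.005, 2.418, 0.001]
wrist_force: [-0.3, -1.1, 3.7]
opening: 0.006
grip_force: 2.1
```

Request:
{"method": "carry_out", "body": {
  "steps": [
    [0, [0, 0, 0.03], 0],
    [0, [0, 0, 0.02], 0],
    [0, [0, 0, 0], 0]
  ]
}}

```text
t: 9.57
eef_pos: [0.514, 0.117, 0.0759]
ee_rot: [2.004, 2.418, 0.001]
wrist_force: [-8.5, -2.2, 26.3]
opening: 0.008
grip_force: 13.6
```

The force rose to 26 N at z = 76 mm, so the button is against its solid stop. I'll lift off and check.

Request:
{"method": "carry_out", "body": {
  "steps": [
    [0, [0, 0, -0.2], 0],
    [0, [0, 0, -0.4], 0],
    [0, [0, 0, -0.5], 0],
    [0, [0, 0, -0.5], 0],
    [0, [0, 0, -0.5], 0],
    [0, [-0.5, 0, 0], 0],
    [0, [-0.5, 0, 0], 0],
    [0, [-0.5, 0, 0], 0],
    [0, [-0.5, 0, 0], 0],
    [0, [0, 0, 0], 0],
    [0, [0, 0, 0], 0]
  ]
}}

```text
t: 10.95
eef_pos: [0.5356, -0.0004, 0.1998]
ee_rot: [-2.005, -2.418, 0.0]
wrist_force: [0.4, 0.4, -0.4]
opening: 0.009
grip_force: 0.0
```

Run:
```python
from bench import *
import cv2
w=get_image("wrist");cv2.imwrite("pics/w3.png",w["color"][:,:,::-1]);o=get_obs();print(o["t"],o["wrist_force"],o["eef_pos"])
```

```text
11.0 [-0.10165214 -0.28644559 -0.51275631] [ 5.35601712e-01 -1.50508399e-04  1.99918523e-01]
```

View pics/w3.png

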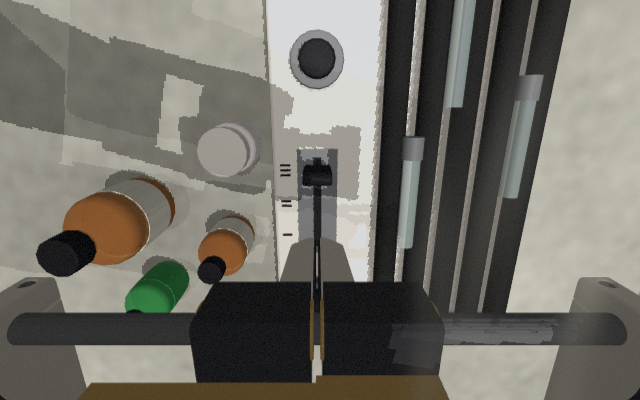

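The lever is still at the three-mark end, at about (317,175). The start button is up at (317,58), and the bottle and jar haven't moved. Handing in.

```bash
python3 -c "
from bench import *
print(close_job())"
```

```text
the job is handed in; nothing more can be done
None
```

I handed the job in at about 11 s: the lever was pushed to its solid second stop and the start button pressed fully down and released; the last picture showed the lever still at fast and the bottle and jar in place, and the arm went nowhere near the slide box or marker, but no verdict came back.

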